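# Pry the stuck top plate of a sheet stacking jig up off its dowels

### The arm

A 6-joint arm with a two-finger parallel gripper is mounted at the origin on the work surface. World frame = base frame: x ahead of the robot, y to its left, z up, the work surface at z = 0. Lengths are in m, angles in degrees, forces in N, time in s.
With the tool pointing down it reaches from about 0.4 to 0.825 m from the base axis. Payload 7 kg.
Tool frame: the origin (TCP) lies between the finger pads; the fingertips stand 19 mm ahead of it and the grasp point (between the pads) is the TCP; z points along the fingers, y is the line along which they close (so a half turn about z gives the same grasp; the last joint's range is limited). The gripper opens to 88 mm and grips with 3 to 60 N. Pads are 19 mm wide; open, the fingers measure 130 mm over their backs; the gripper's body (78 mm by 193 mm) begins 47 mm behind the grasp point.
Start: joints at [-46.805, 20.546, 0.682, 0, -70.136, -16.507], TCP at [0.303, -0.603, 0.246] pointing down, gripper open.
Joint ranges: [-176.03, 176.03], [-82.01, 121.73], [-58.28, 71.71], [-173.87, 95.51], [-174.79, -0.11], [-173.66, 173.66]. Speed limits (degrees/s): [136.94, 136.94, 172.46, 180, 180, 180].

### API

Orientations are given as [roll, pitch, yaw] about the fixed x, y, z axes, in that order (R = Rz(yaw) Ry(pitch) Rx(roll)).
In Python, from plant import r gives the robot as it stands. The module is installed in compiled form; this text tells all that it offers.
- The arm moves only by the shell command python3 -m pendant 'ROWS' [OPENING] [FORCE]. ROWS is JSON, a list of rows, each a list of 6 numbers: the shift along the tool's x, y, z in mm, then the turn, a rotation vector about the tool's x, y, z in rad. In form: [[tx, ty, tz, wx, wy, wz], ...]. A call has 1 to 20 rows; each row is the pose to reach, as a shift and turn from the pose commanded when the call began, along the tool's axes at that moment; what a row does not reach only later rows make up. A row lasts 1/8 s, in which the tool goes at most 62.5 mm and 10.7 degrees, less where a joint would pass 70% of its speed; a pose out of reach is approached as far as the arm can. A call with a gripper value outside its range is refused whole. OPENING is the finger opening in mm, from 0 to 87.6, set as the call begins (- or left out, the last holds). The fingers move at their own pace and stop on an object; FORCE is the grip in N (left out, the last holds). Time passes only in rows, so rows that repeat a pose let the fingers close. It gives the time, the measured TCP pose, the force, the opening and the grip force at its end, in the units of the state.
- r.get_state(): the state, without advancing time (a new reading comes with each control period).
- r.capture(name): name is "scene" or "top"; returns the picture (420x560x3 uint8, red, green, blue); there is no depth.
- r.camera_params(name): a dict with "mtx" (3x3 intrinsics, pixels), "rvec" (rotation vector, rad) and "tvec" (3), from world to camera coordinates, as OpenCV has them. Camera axes: x right, y down, z forward; pixel columns grow to the right and rows downward; lengths in m; the calibration is good to about 2 mm. A picture is of the moment at which its call begins. camera_params takes no time and is no camera call.
- r.close_job(): hands the job in; it is judged then, once.
The state is a dict: "time_s": time; "joints": joint angles; "qd": joint speeds; "joint_torque": joint torques, N m; "tcp_pos": TCP position; "eef_rot": TCP orientation; "contact_force": force on the tool from outside, world axes, zero at the start; "moment": the same for the moment, N m; "gripper_width": finger opening in m; "gripper_force": force on a finger pad.
Only numpy, scipy, OpenCV 4.12 (cv2) and the standard library are available. Lean on these libraries where they do the work, as an engineer would, in place of code of your own. Each camera call takes 0.05 s, during which the arm holds its last target. There are 200 camera calls.

### The job

The steel top plate of the sheet stacking jig is stuck on its two dowels. Take the pry bar from the bench, lay it across the fulcrum block with its chisel end well under the plate's overhanging edge, and push the long end of the bar down until the plate has come up by about 10 mm. Leave the bar in place like that, and never push or pull the plate with the gripper itself.

Things in the scene. Friction and masses are not known exactly. Their poses are not given: they have to be found in the camera images.
- bar_mid (a point): Pry bar: loose plain dark steel flat bar lying on the bench, 340 mm long, 22 wide, 12 thick, 0.55 kg. Its last 40 mm at one end are a bare flat chisel end, 28 mm wide, 8 mm thick (mid-thickness). Point: the bar's centre and balance point, half-way up; x along the bar towards the chisel end (170 mm away), y across, z up. The other end is the long end to push down.
- fulcrum_top (a point): Fulcrum block: steel block fixed to the bench in front of the plate's overhanging edge, 90 mm high, with a rounded ridge on top (10 mm radius, 70 mm long). Point: middle of the ridge's top, 90 mm above the bench, 55 to 75 mm out from the plate's edge; x along the ridge, z up.
- plate_edge (a point): Middle of the lower edge of the jig's steel top plate (130 mm in x, 150 in y, 10 thick), on the side facing the fulcrum; rises with the plate. x along this edge, +y level in under the plate, z up. The underside starts 114 mm above the bench, 24 above the ridge, and overhangs 50 mm from the edge in to the sheet pack, over the whole width. Two dowels stand up to 162 mm above the bench.
- plate (a joint): Rise of the top plate on its dowels in m: 0 down, at most 0.03. Tight dowels hold it wherever it is levered; raising it takes 31 to 38 N, about half of that at the bar's end. With the chisel end 25 mm under, the bar let go tips until the chisel end meets the plate, its long end 35 to 45 mm below level; the plate then rises as the long end is pushed, 12 to 20 mm by the time it meets the bench.
There are look-alikes about, which are no part of the job. Several things look just like the part that bears plate_edge: the one meant starts farthest from the robot's base.

How it is judged:
By the outcome, as a careful person would: the job done as asked, in the order asked, and still so for the second after the job is handed in, with the robot touching nothing.
It also fails if it takes over 58 s, if anything falls off the work surface, if the arm or the gripper's body presses on something with over 40 N, if the wrist force passes 120 N, or if a joint passes its speed limit or range.

## Working session

There is one attempt and no reset: what is moved stays moved. The work goes in short steps, Python scripts to look and compute and a shell command to move; the robot and the scene stay as the last step left them, time stands still between calls to the robot, and variables do not carry over. Pictures are saved under pics/ and viewed, at most 10 in all, crops included, and the job is handed in when it is done.

```bash
mkdir -p pics; cat > h.py <<'E'
import numpy as np,cv2
from plant import r
def cam(n):
    p=r.camera_params(n);K=np.array(p["mtx"],float);R=cv2.Rodrigues(np.array(p["rvec"],float))[0];t=np.array(p["tvec"],float).ravel();return K,R,t
def ray(n,u,v):
    K,R,t=cam(n);d=R.T@np.linalg.solve(K,[u,v,1.]);return -R.T@t,d
def onz(n,u,v,z):
    c,d=ray(n,u,v);return c+d*(z-c[2])/d[2]
def proj(n,P):
    K,R,t=cam(n);q=K@(R@np.array(P,float)+t);return q[:2]/q[2]
def save(n,f):
    im=r.capture(n);cv2.imwrite('pics/'+f,im[:,:,::-1]);return im
E
python3 - <<'E'
from h import *
save("scene","s0.png");save("top","t0.png")
for n in("scene","top"):
    K,R,t=cam(n);print(n,K[0,0],-R.T@t,R[2])
print(r.get_state())
E
```

```text
scene 457.38633533191324 [0.83453675 0.36388473 0.9227231 ] [-0.40596105 -0.34678903 -0.8455371 ]
top 404.98336560747106 [0.35042597 0.0022888  0.87240783] [ 0.12385428  0.0168106  -0.99215801]
{'time_s': 0.1, 'joints': array([-4.68037961e+01,  2.05858552e+01,  6.40244624e-01, -1.76955300e-02,
       -7.01345601e+01, -1.65050326e+01]), 'qd': array([-0.03311271,  0.0067555 ,  0.16011271,  0.02486013,  0.00237556,
       -0.01934343]), 'joint_torque': array([-1.32391517e-03, -5.84164917e+01,  2.93753725e+01,  7.01560959e+00,
        1.01236906e-02, -5.28119756e-05]), 'tcp_pos': array([ 0.30298371, -0.60274037,  0.24474241]), 'eef_rot': array([ 1.79918406e+02, -6.82800812e-03, -1.53314849e+02]), 'contact_force': array([-0.12135548, -0.14907385, -0.13523424]), 'moment': array([ 0.008009  , -0.01803647, -0.02855596]), 'gripper_force': 0.0, 'gripper_width': 0.08798500864609111}
```

View pics/s0.png

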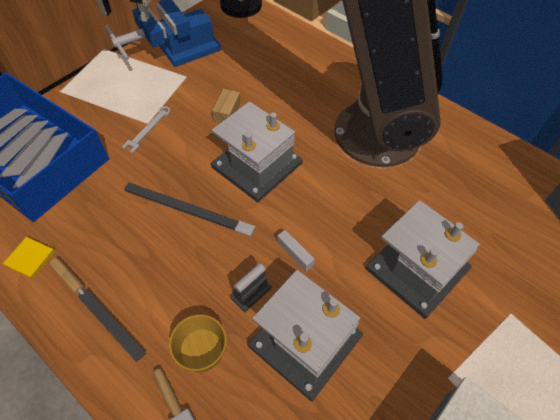

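View pics/t0.png

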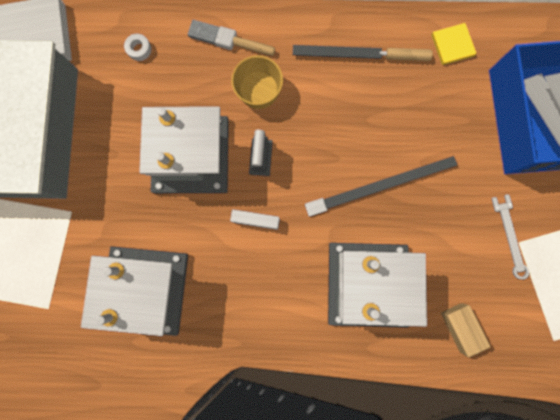

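The top view has three jigs, at (180,140), (127,295) and (383,288). In the scene view they are at (305,325), (430,240) and (255,140). The fulcrum, at top (258,150), faces the first one, which also looks farthest from the base. The bar runs in top from the chisel end (308,209) to the long end (455,161). The file at (365,52) has a wooden handle, so it is a look-alike. Next I measure and confirm with one crop.

```bash
python3 - <<'E'
from h import *
t=cv2.imread('pics/t0.png');s=cv2.imread('pics/s0.png')
for n,u,v in(("A",180,140),("B",127,295),("C",383,288)):
    p=onz("top",u,v,.124);print(n,p.round(3),np.hypot(*p[:2]).round(3),proj("scene",p).round())
def tri(a,b):
    c1,d1=ray("top",*a);c2,d2=ray("scene",*b)
    k=np.linalg.lstsq(np.c_[d1,-d2],c2-c1,rcond=None)[0];p,q=c1+k[0]*d1,c2+k[1]*d2
    return (p+q)/2,np.linalg.norm(p-q)
# bar by mask: dark or grey (low saturation) in box
hs=cv2.cvtColor(t,cv2.COLOR_BGR2HSV)
m=((hs[...,1]<75)).astype(np.uint8);b=np.zeros_like(m);b[150:222,300:465]=m[150:222,300:465]
k,l,st,_=cv2.connectedComponentsWithStats(b);i=1+np.argmax(st[1:,4]);pts=np.argwhere(l==i)[:,::-1].astype(np.float32)
print(st[i]);print(cv2.minAreaRect(pts))
W=np.array([onz("top",*p,.012)[:2] for p in pts],np.float32);rc=cv2.minAreaRect(W*1000);print("bar mm",rc,cv2.boxPoints(rc).round())
# crops
a=cv2.resize(t[90:240,120:330],None,fx=3.5,fy=3.5,interpolation=cv2.INTER_CUBIC)
cv2.imwrite('pics/ct.png',a)
b=cv2.resize(s[225:400,200:400],None,fx=3.4,fy=3.4,interpolation=cv2.INTER_CUBIC)
cv2.imwrite('pics/cs.png',b)
E
```

```text
A [0.571 0.213 0.124] 0.609 [306. 316.]
B [0.278 0.294 0.124] 0.405 [430. 239.]
C [ 0.302 -0.171  0.124] 0.347 [254. 131.]
[ 305  157  152   59 1546]
((380.92144775390625, 186.33938598632812), (13.9013671875, 156.64389038085938), 72.531982421875)
bar mm ((509.8298645019531, -195.24343872070312), (29.87993812561035, 338.6968688964844), 18.819503784179688) [[ 441.  -40.]
 [ 550. -360.]
 [ 579. -351.]
 [ 469.  -30.]]
```

View pics/ct.png

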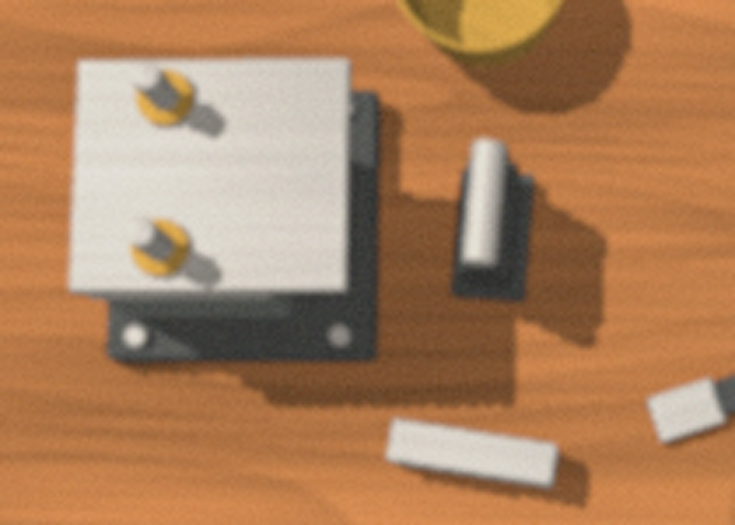

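View pics/cs.png

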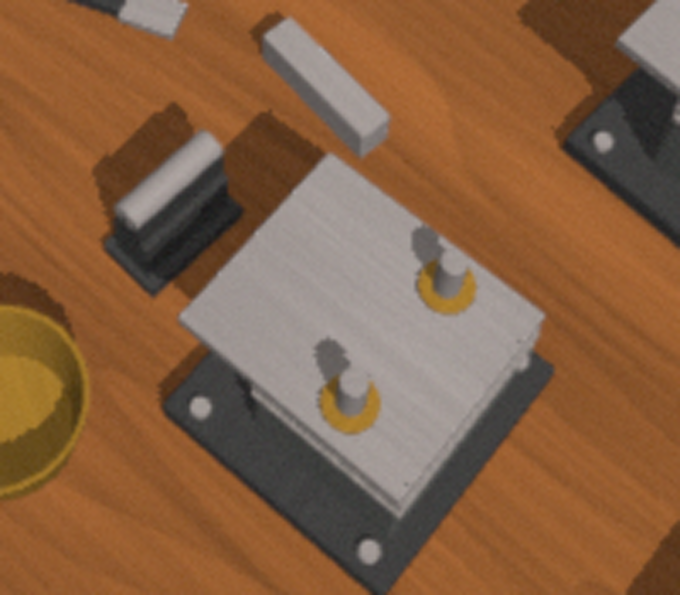

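The crops show that jig A, at (0.571, 0.213) and 0.61 m from the base, is the farthest. The others are at 0.41 and 0.35 m. It also has the fulcrum in front of its right edge, so it is the one meant. In the top crop its edge runs (348,58)–(348,292) and the ridge runs (487,140)–(478,265).

```bash
cat >> h.py <<'E'
from scipy.spatial.transform import Rotation as Ro
def row(P,rpy,at=None):
    s=r.get_state();p,e=(s["tcp_pos"],s["eef_rot"]) if at is None else at
    R0=Ro.from_euler('xyz',e,degrees=True)
    R1=Ro.from_euler('xyz',rpy,degrees=True)
    return (R0.inv().apply(np.array(P)-p)*1000).round(1),(R0.inv()*R1).as_rotvec().round(3)
def tri(a,b):
    c1,d1=ray("top",*a);c2,d2=ray("scene",*b)
    k=np.linalg.lstsq(np.c_[d1,-d2],c2-c1,rcond=None)[0];p,q=c1+k[0]*d1,c2+k[1]*d2
    return ((p+q)/2).round(4),np.linalg.norm(p-q).round(4)
E
python3 - <<'E'
from h import *
T=lambda u,v:(120+u/3.5-.4,90+v/3.5-.4)
S=lambda u,v:(200+u/3.4-.4,225+v/3.4-.4)
e=[onz("top",*T(*q),.124) for q in((348,58),(348,292))];print("edge",e,(e[0]+e[1])/2)
f=[onz("top",*T(*q),.09) for q in((487,138),(478,265))];print("ridge",f,(f[0]+f[1])/2)
print("tri edge",tri(T(348,58),S(181,318)),tri(T(348,292),S(331,155)))
f=[onz("scene",*S(*q),.09) for q in((208,135),(122,213))];print("ridge sc",f)
print(row((.510,-.195,.12),(180,0,-71.2)))
E
```

```text
edge [array([0.63919762, 0.14100789, 0.124     ]), array([0.50798274, 0.13543163, 0.124     ])] [0.57359018 0.13821976 0.124     ]
ridge [array([0.60623335, 0.06577825, 0.09      ]), array([0.5321315 , 0.06862121, 0.09      ])] [0.56918242 0.06719973 0.09      ]
tri edge (array([0.6387, 0.1418, 0.1238]), np.float64(0.0018)) (array([0.5088, 0.1372, 0.1176]), np.float64(0.0017))
ridge sc [array([0.53629671, 0.06703542, 0.09      ]), array([0.60659183, 0.06428243, 0.09      ])]
(array([-368.1,  271.2,  125.1]), array([ 1.000e-03,  1.000e-03, -1.433e+00]))
```

```bash
python3 -m pendant '[[-368,271,125,0,0,-1.433],[-368,271,125,0,0,-1.433],[-368,271,125,0,0,-1.433],[-368,271,125,0,0,-1.433],[-368,271,125,0,0,-1.433],[-368,271,125,0,0,-1.433],[-368,271,125,0,0,-1.433],[-368,271,125,0,0,-1.433],[-368,271,125,0,0,-1.433],[-368,271,125,0,0,-1.433],[-368,271,125,0,0,-1.433],[-368,271,125,0,0,-1.433],[-368,271,125,0,0,-1.433]]' 60 40
python3 - <<'E'
from h import *
print(row((.510,-.195,.022),(180,0,-71.2)))
E
```

```text
time_s: 1.72
tcp_pos: [0.51, -0.1962, 0.1207]
eef_rot: [-180.0, -0.0, -71.3]
contact_force: [-0.6, -0.6, 0.5]
gripper_width: 0.06
gripper_force: 0.0
(array([-1.2, -0.4, 98.7]), array([-0.   , -0.   , -0.001]))
```

```bash
python3 -m pendant '[[-1,0,45,0,0,0],[-1,0,80,0,0,0],[-1,0,98,0,0,0],[-1,0,98,0,0,0],[-1,0,98,0,0,0]]'
python3 -m pendant '[[0,0,0,0,0,0],[0,0,0,0,0,0],[0,0,0,0,0,0],[0,0,0,0,0,0],[0,0,0,0,0,0],[0,0,0,0,0,0]]' 10 45
python3 -m pendant '[[0,0,-30,0,0,0],[0,0,-80,0,0,0],[0,0,-130,0,0,0],[0,0,-150,0,0,0],[0,0,-150,0,0,0],[0,0,-150,0,0,0]]'
python3 - <<'E'
from h import *
save("scene","s1.png")
print(row((.572,-.06,.172),(180,0,-89)))
E
```

```text
time_s: 2.35
tcp_pos: [0.5103, -0.1949, 0.0233]
eef_rot: [-180.0, -0.0, -71.2]
contact_force: [0.7, 0.4, 0.6]
gripper_width: 0.0598
gripper_force: 0.0
time_s: 3.1
tcp_pos: [0.5105, -0.1947, 0.0228]
eef_rot: [-179.9, -0.0, -71.2]
contact_force: [1.7, 1.4, 0.0]
gripper_width: 0.0216
gripper_force: 45.0
time_s: 3.85
tcp_pos: [0.5084, -0.1944, 0.1706]
eef_rot: [179.8, 0.1, -71.2]
contact_force: [0.5, 0.3, -5.5]
gripper_width: 0.021
gripper_force: 44.9
(array([-106.9, -103.4,   -1.7]), array([0.004, 0.001, 0.31 ]))
```

View pics/s1.png

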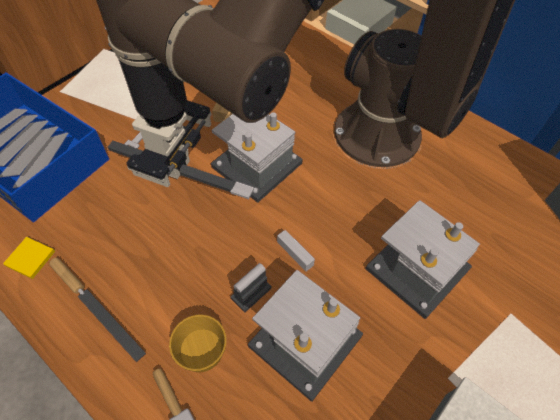

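The bar is held level near its middle. The chisel end is at (243,190) and the long end at (112,148). I'll move it to just in front of the fulcrum at height and then check its height and direction.

```bash
python3 -m pendant '[[-50,-50,0,0,0,0.15],[-95,-105,0,0,0,0.31],[-95,-105,0,0,0,0.31],[-95,-105,0,0,0,0.31],[-95,-105,0,0,0,0.31],[-95,-105,0,0,0,0.31]]'
python3 - <<'E'
from h import *
t=save("top","t2.png");s=save("scene","s2.png")
print(row((.572,-.075,.118),(180,0,-89)))
st=r.get_state();p=st["tcp_pos"];print(p,st["eef_rot"])
c=p+[0,0,-.017];d=np.array([0,.17,0])
print([proj(n,c+d).round() for n in("top","scene")])
a=cv2.resize(t[90:230,200:350],(640,597),interpolation=cv2.INTER_CUBIC)
a2=cv2.resize(s[180:320,180:330],(640,597),interpolation=cv2.INTER_CUBIC)
cv2.imwrite('pics/c2.png',cv2.resize(np.hstack([a,a2])[:,:,::-1],(800,373)))
E
```

```text
time_s: 4.65
tcp_pos: [0.578, -0.0719, 0.1722]
eef_rot: [180.0, -0.0, -89.0]
contact_force: [1.1, -0.6, -5.3]
gripper_width: 0.0216
gripper_force: 44.9
(array([ 3.1,  6.3, 54.6]), array([ 0.   , -0.   , -0.001]))
[ 0.57827098 -0.07181647  0.17259114] [ 1.79995222e+02 -4.99614588e-04 -8.90301507e+01]
[array([238., 132.]), array([257., 273.])]
```

View pics/c2.png

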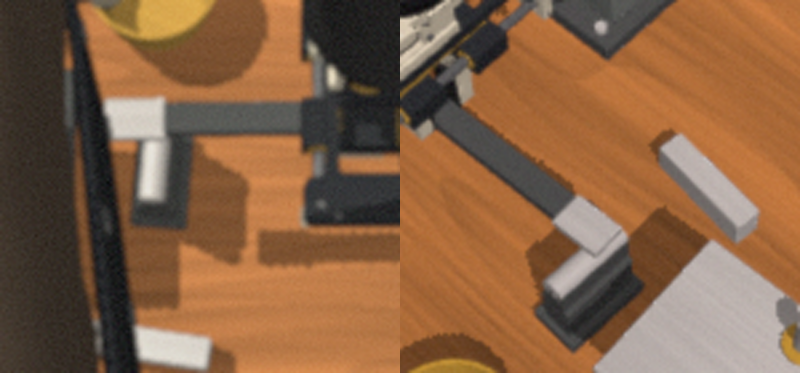

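The left half shows the bar nearly parallel to the top image's rows, with the chisel end at x 105–165 (tip ≈ (239,134) in the full picture). The right half shows the chisel tip around (615,243), which is ≈ (260.6,271) in the full scene picture.

```bash
python3 - <<'E'
from h import *
T=lambda u,v:(200+u*.375,90+v*.375); S=lambda u,v:(180+(u-400)*.375,180+v*.375)
print(onz("scene",*S(615,243),.159), tri(T(106,119),S(615,243)))
# chisel shoulder (top face, 40 mm back)
print(onz("scene",*S(566,207),.159),tri(T(165,117),S(566,207)))
E
python3 -m pendant '[[3,6,25,0,0,0],[3,6,50,0,0,0],[3,6,54,0,0,0],[3,6,54,0,0,0],[3,6,54,0,0,0]]'
```

```text
[0.57148936 0.10095451 0.159     ] (array([0.5719, 0.0973, 0.1554]), np.float64(0.0059))
[0.57401887 0.05633135 0.159     ] (array([0.5743, 0.0551, 0.1582]), np.float64(0.0021))
time_s: 5.38
tcp_pos: [0.5736, -0.0741, 0.1198]
eef_rot: [-179.9, 0.0, -89.0]
contact_force: [0.5, -0.2, -4.7]
gripper_width: 0.0213
gripper_force: 44.9
```

```bash
python3 -m pendant '[[0,0,3,0,0,0],[-20,0,3,0,0,0],[-45,0,3,0,0,0],[-65,0,3,0,0,0],[-71,0,3,0,0,0],[-71,0,3,0,0,0],[-71,0,3,0,0,0]]'
python3 -m pendant '[[0,0,1,0,0,0],[0,0,2,0,0,0],[0,0,3,0,0,0],[0,0,3,0,0,0]]'
```

```text
time_s: 6.25
tcp_pos: [0.5714, -0.0033, 0.1155]
eef_rot: [180.0, -0.0, -89.0]
contact_force: [-0.1, -0.2, -5.2]
gripper_width: 0.0212
gripper_force: 44.9
time_s: 6.75
tcp_pos: [0.5715, -0.0032, 0.1125]
eef_rot: [180.0, -0.0, -89.0]
contact_force: [0.1, -0.3, -3.5]
gripper_width: 0.0212
gripper_force: 44.9
```

```bash
python3 -m pendant '[[0,0,1,0,0,0],[0,0,1,0,0,0]]'
python3 -m pendant '[[0,0,1,0,0,0],[0,0,1,0,0,0],[0,0,1,0,0,0],[0,0,1,0,0,0],[0,0,1,0,0,0],[0,0,1,0,0,0]]' 50
python3 -m pendant '[[0,0,-20,0,0,0],[0,0,-60,0,0,0],[0,0,-100,0,0,0],[60,0,-120,0,0,0],[120,0,-120,0,0,0],[165,0,-120,0,0,0],[165,0,-120,0,0,0]]' 0
python3 - <<'E'
from h import *
s=save("scene","s3.png");t=save("top","t3.png")
a=cv2.resize(t[90:230,200:350],(640,597),interpolation=cv2.INTER_CUBIC)
a2=cv2.resize(s[130:340,130:355],(640,597),interpolation=cv2.INTER_CUBIC)
cv2.imwrite('pics/c3.png',cv2.resize(np.hstack([a,a2])[:,:,::-1],(800,373)))
E
```

```text
time_s: 7.0
tcp_pos: [0.5716, -0.0032, 0.1117]
eef_rot: [-180.0, -0.0, -89.0]
contact_force: [-0.0, -1.4, -2.8]
gripper_width: 0.0212
gripper_force: 44.9
time_s: 7.75
tcp_pos: [0.5715, -0.0031, 0.1106]
eef_rot: [-180.0, -0.0, -89.0]
contact_force: [-0.5, 0.3, -0.1]
gripper_width: 0.05
gripper_force: 0.0
time_s: 8.62
tcp_pos: [0.574, -0.1708, 0.2303]
eef_rot: [180.0, -0.0, -89.2]
contact_force: [-0.5, 0.0, -0.1]
gripper_width: 0.0003
gripper_force: 0.0
```

View pics/c3.png

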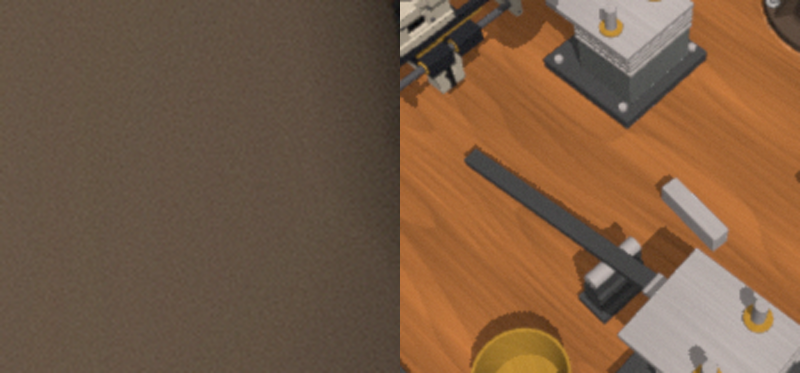

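The bar rests on the ridge with its long end at (473,153) in the crop, which is about (171,216) in the scene picture. The chisel is under the plate edge, with about 12 mm of its bright part still showing.

```bash
python3 - <<'E'
from h import *
S=lambda u,v:(130+(u-400)*.5625,130+v*.563)
print(onz("scene",*S(474,155),.062)); print(onz("scene",*S(652,280),.108))
e=onz("scene",*S(474,155),.062)
print(row((e[0],e[1]+.015,.095),(180,0,-89)))
E
```

```text
[ 0.5734491  -0.16974911  0.062     ]
[0.56538901 0.12322621 0.108     ]
(array([-13.7,   0.5, 135.3]), array([ 0.   ,  0.   , -0.001]))
```

```bash
python3 -m pendant '[[-15,0,50,0,0,0],[-15,0,100,0,0,0],[-15,0,130,0,0,0],[-15,0,135,0,0,0],[-15,0,135,0,0,0]]'
python3 -m pendant '[[0,0,2,0,0,0],[0,0,4,0,0,0],[0,0,6,0,0,0],[0,0,8,0,0,0],[0,0,10,0,0,0],[0,0,10,0,0,0]]'
```

```text
time_s: 9.35
tcp_pos: [0.5749, -0.1524, 0.0964]
eef_rot: [-180.0, -0.0, -88.9]
contact_force: [0.3, 0.4, 0.7]
gripper_width: 0.0004
gripper_force: 0.0
time_s: 10.1
tcp_pos: [0.5752, -0.1529, 0.0875]
eef_rot: [-179.9, -0.0, -88.9]
contact_force: [-4.7, 3.1, 14.2]
gripper_width: 0.0001
gripper_force: 7.1
```

```bash
cat > rise.py <<'E'
from h import *
a=cv2.cvtColor(cv2.imread('pics/s3.png'),cv2.COLOR_BGR2GRAY)
import sys
b=cv2.cvtColor(save("scene",sys.argv[1]),cv2.COLOR_RGB2GRAY)
m=np.zeros_like(a);m[275:380,256:358]=255
p=cv2.goodFeaturesToTrack(a,40,.02,5,mask=m)
q,s,_=cv2.calcOpticalFlowPyrLK(a,b,p,None,winSize=(15,15));P=p.reshape(-1,2);d=(q-p).reshape(-1,2)
poly=np.array([proj("scene",x) for x in((.636,.145,.124),(.51,.14,.124),(.50,.287,.124),(.632,.292,.124))],np.float32)
k=[i for i in range(len(P)) if s[i] and cv2.pointPolygonTest(poly,tuple(map(float,P[i])),True)>-2]
g=proj("scene",(.571,.213,.134))-proj("scene",(.571,.213,.124))
print("px per 10mm",g.round(2),len(k));x=d[k]@g/(g@g)*10;print("rise mm",np.sort(x).round(1),np.median(x).round(2),r.get_state()["tcp_pos"].round(4))
E
python3 -m pendant '[[0,0,2,0,0,0],[0,0,4,0,0,0],[0,0,6,0,0,0],[0,0,8,0,0,0],[0,0,10,0,0,0],[0,0,12,0,0,0],[0,0,12,0,0,0]]'; python3 rise.py s4.png
```

```text
time_s: 10.98
tcp_pos: [0.5765, -0.1518, 0.0764]
eef_rot: [-179.7, 0.0, -88.9]
contact_force: [-2.3, 10.9, 18.9]
gripper_width: 0.0007
gripper_force: 8.3
px per 10mm [ 0.36 -1.97] 24
rise mm [-108.1   -4.8   -3.7   -1.7   -1.1    1.3    1.5    1.6    2.5    3.
    3.3    3.5    4.1    4.6    4.8    4.8    4.9    5.2    5.6    5.8
    5.9    6.6    7.     8. ] 3.81 [ 0.5765 -0.1519  0.0764]
```

The rise so far is about 4–5 mm. The bar's contact point swings inward as it goes down, so I'll follow it with a small −x tool shift to take off the drag.

```bash
python3 -m pendant '[[-2,0,1,0,0,0],[-2.5,0,3,0,0,0],[-3,0,5,0,0,0],[-3.5,0,7,0,0,0],[-4,0,9,0,0,0],[-4.5,0,11,0,0,0],[-4.5,0,11,0,0,0]]'; python3 rise.py s5.png
```

```text
time_s: 11.9
tcp_pos: [0.5769, -0.1493, 0.0657]
eef_rot: [-179.7, -0.1, -88.9]
contact_force: [-0.9, -1.8, 19.0]
gripper_width: 0.0005
gripper_force: 9.0
px per 10mm [ 0.36 -1.97] 24
rise mm [-101.5   -8.8   -8.1   -3.1   -0.2    0.2    1.9    3.6    4.     4.2
    5.9    6.4    7.9    7.9    7.9    8.2    8.7   10.1   10.2   10.3
   10.8   10.9   11.2   11.6] 7.13 [ 0.5769 -0.1493  0.0658]
```

```bash
cat > rise2.py <<'E'
from h import *
import sys
def sat(f): return cv2.cvtColor(cv2.GaussianBlur(cv2.imread('pics/'+f),(3,3),0),cv2.COLOR_BGR2HSV)[...,1].astype(float)
def edge(S,A,B,w):
    out=[]
    for f in np.linspace(.1,.9,60):
        u,v=A+(B-A)*f;ys=np.arange(int(v)-9,int(v)+8);c=S[ys,int(round(u))];lev=(c[:3].mean()+c[-3:].mean())/2
        k=np.where((c[:-1]>lev)&(c[1:]<=lev))[0]
        out.append(ys[k[0]]+(c[k[0]]-lev)/(c[k[0]]-c[k[0]+1]) if len(k) else np.nan)
    return np.array(out)
a,b=sat(sys.argv[1]),sat(sys.argv[2])
for X,Y in(((.508,.1365,.124),(.504,.287,.124)),((.639,.141,.124),(.508,.1365,.124))):
    A,B=proj("scene",X),proj("scene",Y);m=(B-A)[1]/(B-A)[0]
    M=(np.array(X)+Y)/2;g=proj("scene",M+[0,0,.01])-proj("scene",M);dv=g[1]-m*g[0]
    d=(edge(b,A,B,0)-edge(a,A,B,0))/dv*10
    print("rise mm",np.nanmedian(d).round(2),np.nanpercentile(d,[25,75]).round(1),np.isfinite(d).sum(),dv.round(2))
E
for f in s4 s5; do python3 rise2.py s3.png $f.png; done
```

```text
rise mm 5.16 [4.9 5.5] 58 -2.58
rise mm 5.11 [4.7 5.5] 54 -2.11
rise mm 10.12 [ 9.6 10.6] 59 -2.58
rise mm 9.8 [ 9.3 10.3] 53 -2.11
```

The rise is 10 mm on both edges, so I'll back off and check that it holds.

```bash
python3 -m pendant '[[0,0,-5,0,0,0],[0,0,-25,0,0,0],[0,0,-70,0,0,0],[0,0,-120,0,0,0],[0,0,-120,0,0,0],[0,0,-120,0,0,0],[0,0,-120,0,0,0]]'
python3 - <<'E'
from h import *
s=save("scene","s6.png");cv2.imwrite('pics/c6.png',cv2.resize(s[150:390,130:380],(625,600),interpolation=cv2.INTER_CUBIC)[:,:,::-1])
E
python3 rise2.py s3.png s6.png;python3 rise2.py s0.png s6.png
```

```text
time_s: 12.82
tcp_pos: [0.5733, -0.1485, 0.1812]
eef_rot: [179.9, 0.0, -89.0]
contact_force: [0.2, 0.1, 0.3]
gripper_width: 0.0002
gripper_force: 0.0
rise mm 10.01 [ 9.7 10.5] 59 -2.58
rise mm 9.87 [ 9.5 10.6] 54 -2.11
rise mm 10.13 [ 9.7 10.6] 60 -2.58
rise mm 10.29 [ 9.5 18.5] 60 -2.11
```

View pics/c6.png

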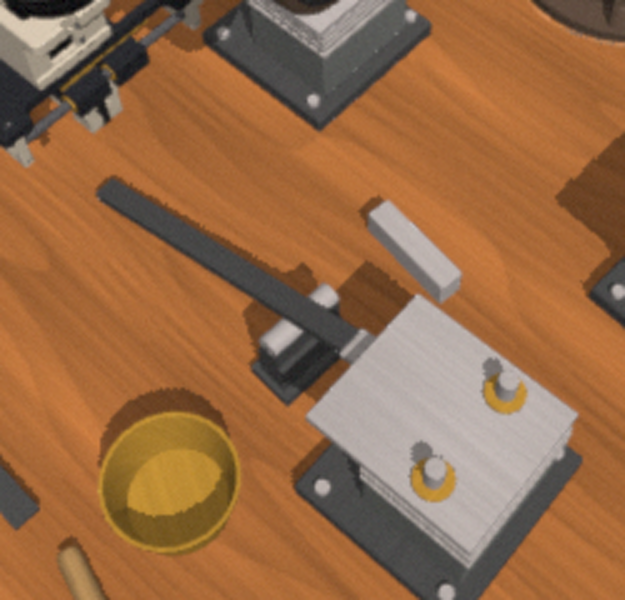

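The plate is still up with the bar in place, its long end at (112,190) and the chisel end under the edge at (360,345) in the crop. The gripper is clear, so I'm handing the job in.

```bash
python3 -c "
from plant import r
print(r.close_job())"
```

```text
the job is handed in; nothing more can be done
None
```

The job is handed in: the bar lies across the fulcrum with its chisel end about 28 mm under the plate's edge, and the plate measured about 10 mm up after the gripper had moved clear.

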